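# File a sample plate in the lever arch binder

## Task

Lift the red-tipped lever of the blue lever arch binder until it springs open and the rings swing back, lower the white punched plate by its black block onto the two posts until it lies flat on the bed, and let go of it. Then press the lever down again, gently, until it is fully home and stays closed with the plate filed: do not lean hard on the lever or the posts, whose bed stands on soft rubber, do not drop the plate, and leave the other things on the bench where they are.

Things in the scene. Friction and masses are not known exactly. Their poses are not given: they have to be found in the camera images.
- binder: lever arch binder: blue board 150 x 290 x 10 mm, fixed on the bench, origin under its centre on the bench top; x points to its back, y to the robot's left when not turned. A steel bed (116 x 270 mm, top 18 mm above the bench) stands on it on rubber grommets. Lever at the +y end, two posts at the -y end. The lever's over-centre spring: see lever and rings
- seat (a point): point on the top of the steel bed midway between the two steel posts; the posts stand 40 mm to either side of it along y, are 6 mm thick and 37 mm tall, with the last 7 mm tapered to 2.4 mm. Axes as the binder's
- lever_pivot (a point): lever hinge centre, 44 mm above the bed; hinge axis = binder's y, axes as the binder's. Lever: steel bar 12 mm wide running towards -x to a red round crosswise grip (16 mm thick, 30 mm long along y, ends clear), its axis 90 mm from the pivot. The bar's angle on its hub varies unmeasured (constant in a run): when home the grip axis is 25 mm below to 13 mm above pivot height
- lever (a joint): lever angle (rad): 0 home (hard stop, rings closed), 0.8 open (hard stop); grows as the grip is lifted. Spring: below about 0.06 it pulls itself home (about 2 N up at the grip breaks it loose), above that it drives itself open and stays open. Force at the grip, square to the bar, to press it down: 2 to 3 N when open, about 5 N near 0.4, falling to nothing near 0.06; then comes the hard stop
- rings (a joint): angle (rad) of the two hinged wire rings behind the posts, always 1.5 x the lever angle: at 0 their ends cover the post tips, at 1.2 they are swung back towards the binder's +x and the posts are free from above
- mount (a joint): rise (m) of the steel bed on its rubber grommets, 0 at rest, negative when pushed down: it sinks 1 mm for every 10 N pressed down on bed, posts or lever. More than 2 mm (20 N) damages it
- plate_grip (a point): centre of the black grip block of the loose white plate: block 24 (x) x 30 (y) x 24 mm high, standing on the middle of the plate. Plate 60 (x) x 110 (y) x 5 mm, 0.12 kg, lying flat; this point is 17 mm above the plate's underside and above its centre. Clear on all sides
- plate_holes (a point): point in the plane of the plate's underside midway between its two holes (8.5 mm across), which lie 40 mm to either side along the plate's y; this point is 18 mm from plate_grip along the plate's +x and 17 mm below it. The plate sits with its +x along the binder's +x (block on the near side of the posts)
- scissors: scissors with black bows, lying flat, 143 x 67 x 8 mm, loose; leave alone
- bare_core: bare grey ring core, 64 mm across, 22 mm high, loose; leave alone
- wound_coil: small wound coil with wire ends, about 83 x 70 x 62 mm, loose; leave alone
- red_tape: roll of red tape, 85 mm across, 20 mm high, loose; leave alone
- cutters: side cutters with red handles, 130 x 57 x 11 mm, lying flat, loose; leave alone

How it is judged:
By the outcome, as a careful person would: the job done as asked, in the order asked, and still so for the second after the job is handed in, with the robot touching nothing.
It also fails if it takes over 72 s, if anything falls off the work surface, if the arm or the gripper's body presses on something with over 40 N, if the wrist force passes 120 N, or if a joint passes its speed limit or range.

## Robot

A 7-joint arm with a two-finger parallel gripper is mounted at the origin on a cart in front of the work surface, level with it; the furniture and walls round the work are solid. World frame = base frame: x ahead of the robot, y to its left, z up, the work surface at z = 0. Lengths are in m, angles in rad, forces in N, time in s.
With the tool pointing down it reaches from about 0.4 to 0.85 m from the base axis. Payload 4.5 kg.
Tool frame: the origin (TCP) lies midway between the tips of the shut fingers; the grasp point (between the pads) lies 19 mm behind it; z points along the fingers, y is the line along which they close (so a half turn about z gives the same grasp; the last joint's range is limited). The gripper opens to 88 mm and grips with 3 to 60 N. Pads are 18 mm wide; open, the fingers measure 123 mm over their backs; the gripper's body (75 mm by 187 mm) begins 45 mm behind the grasp point.
Start: joints at [-1.215, 0.689, -0.195, 1.565, 0.157, 0.902, -0.215], TCP at [0.198, 0.593, 0.239] pointing down, gripper open.
Joint ranges: [-3.01, 3.01], [-0.46, 2.08], [-1.47, 1.51], [0.13, 2.56], [-1, 4.14], [0.04, 2.09], [-2.66, 2.66]. Speed limits (rad/s): [2.57, 2.57, 3.14, 3.14, 3.14, 3.14, 3.14].

## Interface

Orientations are given as a unit quaternion [x, y, z, w].
In Python, from plant import r gives the robot as it stands. The module is installed in compiled form; this text tells all that it offers.
- The arm moves only by the tool step_arm, never from a script. Its argument "series" is a list of rows, each a list of 7 numbers: the shift along the world's x, y, z in mm, then the turn, a rotation vector about the world's x, y, z in rad, then the closure, from 0 (fully open) to 1 (shut). A call has 1 to 20 rows; each row shifts and turns the commanded pose from where the row before left it; what a row does not reach is not made up. A row lasts 1/10 s, in which the tool goes at most 50 mm and 8.59 degrees, less where a joint would pass 70% of its speed; a pose out of reach is approached as far as the arm can. A call is refused whole if a number of a shift passes 50 or a number of a turn 0.15, either way. A call with a gripper value outside its range is refused whole. The fingers move at their own pace and stop on an object; "force" is the grip in N (left out, the last holds). Time passes only in rows, so rows that do not move let the fingers close. It gives the time, the measured TCP pose, the force, the opening and the grip force at its end, in the units of the state.
- r.get_state(): the state, without advancing time (a new reading comes with each control period).
- r.snapshot(name): name is "side" or "top" or "wrist"; returns (picture, depth): 420x560x3 uint8, blue, green, red; 420x560 float32, m along the optical axis (not along the pixel's ray), 0 where there is no reading.
- r.get_calibration(name): a dict with "intrinsics" (3x3 intrinsics, pixels), "pose" (4x4, takes a point from camera to world coordinates). Camera axes: x right, y up, looking along -z (the intrinsics and any distortion apply to the point x, -y, -z); pixel columns grow to the right and rows downward; lengths in m; the calibration is good to about 2 mm. A picture is of the moment at which its call begins: read the wrist's pose just before it. get_calibration takes no time and is no camera call; for the wrist camera it gives the pose at the moment of the call.
- r.finish_job(): hands the job in; it is judged then, once.
The state is a dict: "clock": time; "q": joint angles; "qd": joint speeds; "joint_torque": joint torques, N m; "tool_pos": TCP position; "eef_rot": TCP orientation; "contact_force": force on the tool from outside, world axes, zero at the start; "moment": the same for the moment, N m; "opening": opening from 0.0 (shut) to 1.0 (fully open); "finger_force": force on a finger pad.
Only numpy, scipy, OpenCV 4.12 (cv2) and the standard library are available. Lean on these libraries where they do the work, as an engineer would, in place of code of your own. Each camera call takes 0.05 s, during which the arm holds its last target. There are 200 camera calls.

## Working session

There is one attempt and no reset: what is moved stays moved. The work goes in short steps, Python scripts to look and compute and a tool call to move; the robot and the scene stay as the last step left them, time stands still between calls to the robot, and variables do not carry over. Pictures are saved under pics/ and viewed, at most 10 in all, crops included, and the job is handed in when it is done.

Besides the shell and the picture viewer there is one more tool, called after "Request:" by a JSON object that holds its "name" and its "arguments", one argument or row to a line. step_arm: Moves the arm, as the interface text tells. Its arguments: {"type":"object","properties":{"series":{"type":"array"},"force":{"type":"number"}},"required":["series"]}

```bash
mkdir -p pics; cat > h.py <<'E'
import numpy as np, cv2
from plant import r
def cloud(name):
    c=r.get_calibration(name); im,d=r.snapshot(name)
    K=np.array(c["intrinsics"]);T=np.array(c["pose"])
    v,u=np.mgrid[:420,:560]
    x=(u-K[0,2])/K[0,0]*d; y=(v-K[1,2])/K[1,1]*d
    P=np.stack([x,-y,-d,np.ones_like(d)],-1)@T.T
    P=P[...,:3]; P[d==0]=np.nan
    return im,P
E
python3 - <<'E'
from h import *
print(r.get_state())
for n in("top","side"):
    c=r.get_calibration(n);print(n,c)
    im,P=cloud(n);cv2.imwrite(f"pics/{n}0.png",im);np.savez(f"{n}0.npz",im=im,P=P)
E
```

```text
{'clock': 0.0, 'q': array([-1.2151877 ,  0.68998438, -0.19452558,  1.56634724,  0.15731251,
        0.90248303, -0.21507687]), 'qd': array([ 0.00057978,  0.00111895,  0.00168023, -0.00067535, -0.00149008,
       -0.00080604,  0.00059809]), 'joint_torque': array([-6.22952375e-04, -5.27555609e+01, -1.26686241e+00, -1.53425574e+01,
       -5.25365816e-02,  6.44842381e-03,  1.84223713e-04]), 'tool_pos': array([0.19752064, 0.5923026 , 0.23790922]), 'eef_rot': array([ 1.60149325e-01,  9.87092376e-01, -9.10560778e-04, -8.03405297e-05]), 'contact_force': array([-0.87516459, -0.28907215,  0.11014226]), 'moment': array([-0.04747462,  0.02984803,  0.02536667]), 'finger_force': 0.0, 'opening': 1.0014747960594923}
top {'intrinsics': array([[402.66046786,   0.        , 285.9147623 ],
       [  0.        , 402.66046786, 212.53350145],
       [  0.        ,   0.        ,   1.        ]]), 'pose': array([[ 0.0218547 ,  0.99228993, -0.12199615,  0.35856937],
       [-0.99957928,  0.01935993, -0.02159773, -0.05414594],
       [-0.01906938,  0.12241683,  0.99229556,  1.40361535],
       [ 0.        ,  0.        ,  0.        ,  1.        ]])}
side {'intrinsics': array([[455.54487441,   0.        , 276.74093887],
       [  0.        , 455.54487441, 209.49739704],
       [  0.        ,   0.        ,   1.        ]]), 'pose': array([[-0.82836735,  0.38808819, -0.40397411, -0.19841605],
       [-0.5599472 , -0.55261499,  0.61731338,  1.05579056],
       [ 0.01632988,  0.73756642,  0.67507711,  1.27940142],
       [ 0.        ,  0.        ,  0.        ,  1.        ]])}
```

View pics/top0.png

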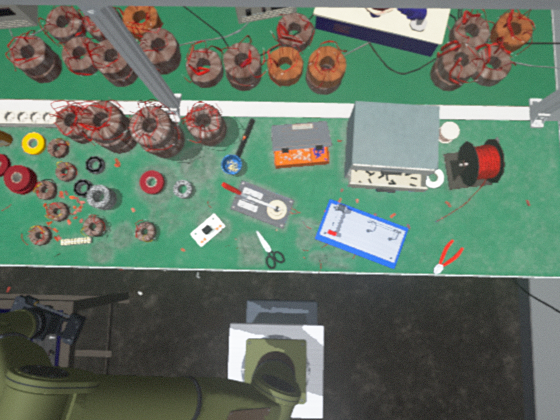

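View pics/side0.png

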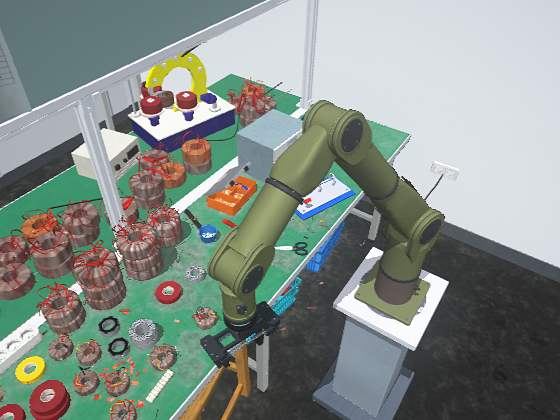

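The top view shows the blue binder at about (362,233) with the red grip at (331,233). The white plate and its block are at (209,230), the scissors at (268,250) and the cutters at (448,257). I'll measure coarsely here, then go in with the wrist camera.

```bash
python3 - <<'E'
from h import *
z=np.load("top0.npz");im=z["im"].astype(int);P=z["P"]
b,g,R=im[...,0],im[...,1],im[...,2]
def reg(m,u0,u1,v0,v1):
    k=np.zeros(m.shape,bool);k[v0:v1,u0:u1]=m[v0:v1,u0:u1];return k
bl=reg((b>150)&(R<110)&(b>g+40),310,415,190,275)
print(cv2.minAreaRect(P[bl][:,:2].astype(np.float32)),np.nanmedian(P[bl],0))
rd=reg((R>150)&(g<90)&(b<90),318,345,222,245); print("grip",rd.sum(),np.nanmedian(P[rd],0))
wh=reg((b>200)&(g>200)&(R>200),185,230,208,252)
print("plate",cv2.minAreaRect(P[wh][:,:2].astype(np.float32)),np.nanmedian(P[wh],0))
bk=reg((b<90)&(g<90)&(R<90),200,220,222,240);print("blk",bk.sum(),np.nanmedian(P[bk],0))
T=np.array(r.get_calibration("wrist")["pose"]);print(T,r.get_calibration("wrist")["intrinsics"])
s=r.get_state();print(s["tool_pos"],s["eef_rot"])
E
```

```text
((0.463399738073349, -0.287331759929657), (0.2938691973686218, 0.15182699263095856), 70.1050796508789) [ 0.43659166 -0.28169127  0.00853654]
grip 20 [ 0.46044086 -0.17925914  0.06807358]
plate ((0.4656548500061035, 0.2517027258872986), (0.06336336582899094, 0.11152805387973785), 40.86256408691406) [0.4643683  0.2496219  0.00425661]
blk 41 [0.46487795 0.24661384 0.02756465]
[[ 0.31541963 -0.90452699 -0.2869519   0.1227458 ]
 [ 0.94895133  0.30022126  0.09673971  0.61804863]
 [-0.00135461 -0.30281699  0.95304776  0.38441902]
 [ 0.          0.          0.          1.        ]] [[371.54306303   0.         280.92392484]
 [  0.         371.54306303 211.0779788 ]
 [  0.           0.           1.        ]]
[0.19754677 0.59237745 0.23800902] [ 1.60155439e-01  9.87091471e-01 -8.12534540e-04 -5.69873581e-05]
```

Request:
{"name": "step_arm", "arguments": {
  "series": [
    [23, -33, 0, 0, 0, 0, 0],
    [23, -33, 0, 0, 0, 0, 0],
    [23, -33, 0, 0, 0, 0, 0],
    [23, -33, 0, 0, 0, 0, 0],
    [23, -33, 0, 0, 0, 0, 0],
    [23, -33, 0, 0, 0, 0, 0],
    [23, -33, 0, 0, 0, 0, 0],
    [23, -33, 0, 0, 0, 0, 0],
    [23, -33, 0, 0, 0, 0, 0],
    [23, -33, 0, 0, 0, 0, 0],
    [0, 0, 0, 0, 0, 0, 0],
    [0, 0, 0, 0, 0, 0, 0]
  ]
}}

```text
clock: 1.3
tool_pos: [0.428, 0.262, 0.2385]
eef_rot: [0.161, 0.987, -0.0, -0.0]
contact_force: [-0.0, -0.4, -0.0]
opening: 0.999
finger_force: 0.0
```

```bash
python3 - <<'E'
from h import *
im,P=cloud("wrist");cv2.imwrite("pics/w1.png",im);np.savez("w1.npz",im=im,P=P,T=r.get_calibration("wrist")["pose"])
s=r.get_state();print(s["clock"],s["tool_pos"],s["eef_rot"],s["q"])
E
```

```text
1.35 [0.42721251 0.26343212 0.2386251 ] [ 1.60070386e-01  9.87105508e-01  2.45857648e-04 -3.56414093e-04] [-0.48406549  0.53502937 -0.24803462  1.9286402   0.19399119  0.70086402
  0.40164871]
```

Request:
{"name": "step_arm", "arguments": {
  "series": [
    [0, -45, 5, 0, 0, 0, 0],
    [0, -45, 5, 0, 0, 0, 0],
    [0, -45, 0, 0, 0, 0, 0],
    [0, -45, 0, 0, 0, 0, 0],
    [0, -45, 0, 0, 0, 0, 0],
    [0, -45, 0, 0, 0, 0, 0],
    [0, -45, 0, 0, 0, 0, 0],
    [0, -45, 0, 0, 0, 0, 0],
    [0, -45, 0, 0, 0, 0, 0],
    [0, -45, 0, 0, 0, 0, 0],
    [0, -45, 0, 0, 0, 0, 0],
    [0, -25, 0, 0, 0, 0, 0],
    [0, 0, 0, 0, 0, 0, 0],
    [0, 0, 0, 0, 0, 0, 0]
  ]
}}

```text
clock: 2.75
tool_pos: [0.4283, -0.2553, 0.2486]
eef_rot: [0.159, 0.987, 0.001, -0.0]
contact_force: [-0.0, -0.6, -0.5]
opening: 1.0
finger_force: 0.0
```

```bash
python3 - <<'E'
from h import *
im,P=cloud("wrist");cv2.imwrite("pics/w2.png",im);np.savez("w2.npz",im=im,P=P,T=r.get_calibration("wrist")["pose"])
s=r.get_state();print(s["clock"],s["tool_pos"],s["eef_rot"],s["q"])
E
```

```text
2.8 [ 0.42841205 -0.25453126  0.24865894] [ 1.58383186e-01  9.87377373e-01  8.26935195e-04 -7.63912969e-05] [ 0.63922644  0.52018689 -0.30019394  1.92402429  0.21994618  0.72949344
  1.46428124]
```

View pics/w1.png

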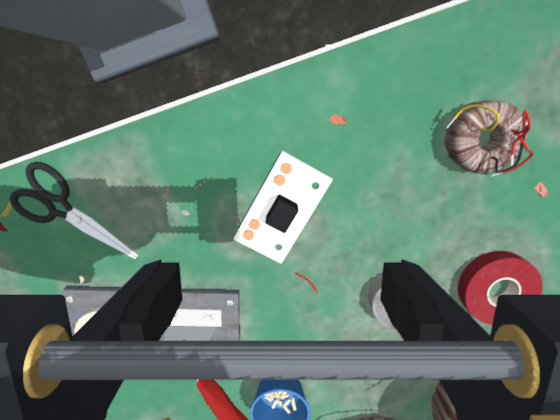

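View pics/w2.png

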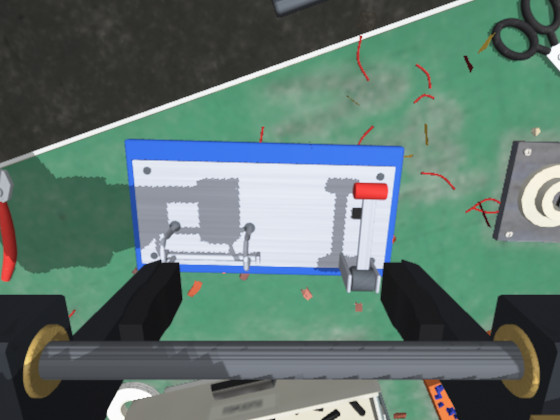

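Plate (w1): the block is at (282,213) and the holes at (315,185) and (278,247), so plate +x is at about +41° in world. Binder (w2): the grip is at (370,191), the hub at (362,278), and the post tips under the ring ends at (175,227) and (250,228). Now the metric measurement.

```bash
cat >> h.py <<'E'
def onplane(T,K,uv,z):
    uv=np.atleast_2d(uv).astype(float)
    d=np.c_[(uv[:,0]-K[0,2])/K[0,0],-(uv[:,1]-K[1,2])/K[1,1],-np.ones(len(uv))]@T[:3,:3].T
    return T[:3,3]+d*((z-T[2,3])/d[:,2])[:,None]
def box(m,u0,u1,v0,v1):
    k=np.zeros(m.shape,bool);k[v0:v1,u0:u1]=m[v0:v1,u0:u1];return k
E
python3 - <<'E'
from h import *
K=np.array(r.get_calibration("wrist")["intrinsics"])
def rect(m,T,z):
    c=max(cv2.findContours(m.astype(np.uint8),0,1)[0],key=cv2.contourArea)[:,0]
    return cv2.minAreaRect(onplane(T,K,c,z)[:,:2].astype(np.float32))
def L(n):
    z=np.load(n);im=z["im"].astype(int);return im[...,0],im[...,1],im[...,2],z["P"],z["T"]
b,g,R,P,T=L("w1.npz")
wh=box((b>150)&(g>150)&(R>150)|((R>b+40)&(R>g+20)),225,340,145,270)
print("plate",rect(wh,T,.005),np.nanmedian(P[wh],0))
bk=box((b<75)&(g<75)&(R<75),255,310,185,245);top=bk&(P[...,2]>.024)
print("blk",rect(top,T,.029),np.nanmedian(P[top],0))
for u,v in((315,185),(278,247)):print("hole",P[v,u],onplane(T,K,(u,v),.005))
b,g,R,P,T=L("w2.npz")
bl=box((b>120)&(R<110)&(b>g+40),100,420,120,285)
rc=rect(bl,T,.010);print("board",rc,np.nanmedian(P[bl],0))
a=np.radians(rc[2] if rc[1][1]<rc[1][0] else rc[2]-90);
print(np.degrees(a))
bed=box((b>190)&(g>190)&(R>190),140,390,170,265);print("bedz",np.nanmedian(P[bed],0))
gr=box((R>150)&(g<90)&(b<90),340,400,170,210);p=P[gr];print("grip",gr.sum(),np.nanmedian(p,0),np.nanmax(p[:,2]),rect(gr,T,np.nanmedian(p[:,2])))
yaw=np.radians(-20);C=np.array(rc[0])
M=np.array([[np.cos(yaw),np.sin(yaw)],[-np.sin(yaw),np.cos(yaw)]])
Q=(P[...,:2]-C)@M.T
H=np.dstack([Q,P[...,2]])
hi=(P[...,2]>.030)&(abs(Q[...,0])<.11)&(abs(Q[...,1])<.16)
n,lab,st,ce=cv2.connectedComponentsWithStats(hi.astype(np.uint8))
for i in range(1,n):
    if st[i,4]>8:
        h=H[lab==i];print(st[i],"loc min",h.min(0).round(3),"max",h.max(0).round(3),"med",np.median(h,0).round(3))
im=np.load("w2.npz")["im"];cv2.imwrite("pics/w2c.png",cv2.resize(im[160:300,120:420],None,fx=2.66,fy=2.66,interpolation=2))
np.set_printoptions(precision=3,suppress=True)
E
```

```text
plate ((0.4689023792743683, 0.25520947575569153), (0.07100626081228256, 0.11224614828824997), 42.50627136230469) [0.46184578 0.2557515  0.00557074]
blk ((0.4638294279575348, 0.2520548403263092), (0.02371983230113983, 0.02812095358967781), 42.618282318115234) [0.46430925 0.25053498 0.02947904]
hole [ 0.45312582  0.29249341 -0.0006661 ] [[0.45080927 0.29404596 0.005     ]]
hole [ 0.50839009  0.23220822 -0.00087935] [[0.50533826 0.23482094 0.005     ]]
board ((0.463323175907135, -0.28460806608200073), (0.28825512528419495, 0.14755244553089142), 70.29846954345703) [ 0.41858448 -0.27615988  0.01043691]
70.29846954345703
bedz [ 0.47338512 -0.26691294  0.01856395]
grip 493 [ 0.45907155 -0.17896008  0.06841806] 0.07155009307732485 ((0.45890679955482483, -0.17806026339530945), (0.028997963294386864, 0.014026876538991928), 71.7892837524414)
[ 339  183   48  111 2463] loc min [-0.046  0.082  0.03 ] max [0.063 0.115 0.076] med [0.019 0.097 0.066]
[    0   228   560   192 47925] loc min [-0.08  -0.105  0.03 ] max [0.052 0.08  0.339] med [-0.066  0.014  0.328]
[238 230  16  42 253] loc min [ 0.014 -0.027  0.03 ] max [ 0.051 -0.011  0.071] med [ 0.025 -0.016  0.064]
[254 255   5  10  38] loc min [ 0.044 -0.01   0.03 ] max [ 0.054 -0.005  0.034] med [ 0.049 -0.007  0.032]
[182 256  10   4  18] loc min [ 0.047 -0.087  0.03 ] max [ 0.051 -0.077  0.032] med [ 0.049 -0.081  0.03 ]
[208 257   7   4  11] loc min [ 0.047 -0.059  0.03 ] max [ 0.051 -0.052  0.031] med [ 0.049 -0.056  0.031]
[217 257  16   4  30] loc min [ 0.047 -0.049  0.03 ] max [ 0.051 -0.033  0.032] med [ 0.049 -0.041  0.03 ]
```

View pics/w2c.png

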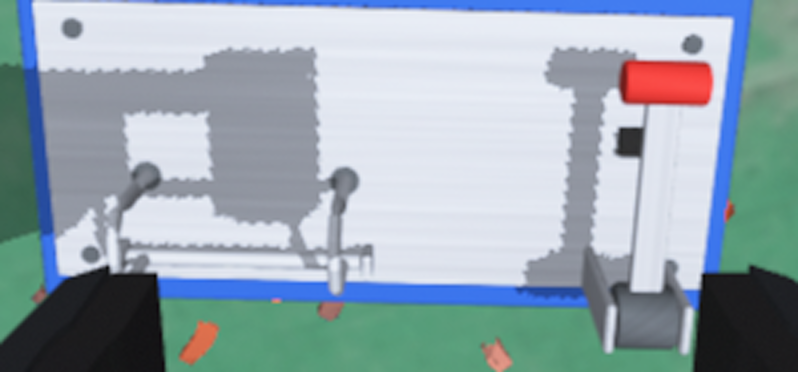

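Findings:
- Binder: yaw about -19.8°, lever at local y = +0.099 m.
- Grip: axis at about (0.459, -0.178, 0.063). With the pivot at z = 0.062 this matches the given range.
- Clearance: the gripper body clears the lever when placing the plate with the closing line along binder y.

Next, go to the grip.

Request:
{"name": "step_arm", "arguments": {
  "series": [
    [15, 38, -5, 0, 0, -0.025, 0],
    [14, 38, -40, 0, 0, 0, 0],
    [0, 0, -40, 0, 0, 0, 0],
    [0, 0, -40, 0, 0, 0, 0],
    [0, 0, -20, 0, 0, 0, 0],
    [0, 0, 0, 0, 0, 0, 0],
    [0, 0, 0, 0, 0, 0, 0],
    [0, 0, 0, 0, 0, 0, 0]
  ],
  "force": 8
}}

```text
clock: 3.6
tool_pos: [0.456, -0.185, 0.11]
eef_rot: [0.172, 0.985, 0.0, 0.001]
contact_force: [0.6, 0.2, -0.4]
opening: 0.995
finger_force: 0.0
```

Request:
{"name": "step_arm", "arguments": {
  "series": [
    [1, 6, -20, 0, 0, 0, 0],
    [0, 0, -20, 0, 0, 0, 0],
    [0, 0, -20, 0, 0, 0, 0],
    [0, 0, 0, 0, 0, 0, 0],
    [0, 0, 0, 0, 0, 0, 0],
    [0, 0, 0, 0, 0, 0, 0]
  ]
}}

```text
clock: 4.2
tool_pos: [0.4568, -0.18, 0.05]
eef_rot: [0.173, 0.985, -0.0, 0.001]
contact_force: [0.5, 0.7, -0.4]
opening: 0.998
finger_force: 0.0
```

```bash
python3 - <<'E'
from h import *
s=r.get_state();print(s["tool_pos"],s["contact_force"])
im,P=cloud("wrist");np.savez("w3.npz",im=im,P=P,T=r.get_calibration("wrist")["pose"])
cv2.imwrite("pics/w3.png",im)
i=im.astype(int);m=(i[...,2]>140)&(i[...,1]<90)&(i[...,0]<90);p=P[m&(P[...,2]>.03)&(P[...,2]<.09)]
p=p[np.hypot(p[:,0]-.459,p[:,1]+.178)<.04]
print(len(p),np.median(p,0),p[:,2].max(),cv2.minAreaRect(p[:,:2].astype(np.float32)))
E
```

```text
[ 0.45679641 -0.17996467  0.04998948] [ 0.53305914  0.67626929 -0.38009004]
2637 [ 0.4581694  -0.1781067   0.06808415] 0.07073553212148892 ((0.4601391851902008, -0.17857661843299866), (0.029323874041438103, 0.015245158225297928), 70.60685729980469)
```

View pics/w3.png

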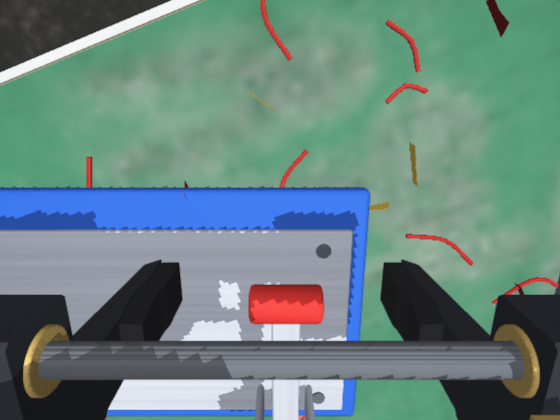

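The grip is centred between the fingers at (286,303) within 2 mm. Close on its ends and lift along the arc.

Request:
{"name": "step_arm", "arguments": {
  "series": [
    [1, 2, 0, 0, 0, 0, 0.4],
    [0, 0, 0, 0, 0, 0, 0.75],
    [0, 0, 0, 0, 0, 0, 0.75],
    [0, 0, 0, 0, 0, 0, 0.75],
    [0, 0, 0, 0, 0, 0, 0.75],
    [0, 0, 0, 0, 0, 0, 0.75],
    [0, 0, 0, 0, 0, 0, 0.75],
    [0, 0, 0, 0, 0, 0, 0.75]
  ],
  "force": 8
}}

```text
clock: 5.05
tool_pos: [0.4568, -0.1778, 0.0486]
eef_rot: [0.173, 0.985, -0.0, -0.0]
contact_force: [-0.2, -1.3, -0.4]
opening: 0.342
finger_force: 8.0
```

Request:
{"name": "step_arm", "arguments": {
  "series": [
    [0, 0, 3, 0, 0, 0, 0.75],
    [0, 0, 3, 0, 0, 0, 0.75],
    [0.4, -0.2, 3, 0, 0, 0, 0.75],
    [0.6, -0.2, 4, 0, 0, 0, 0.75],
    [0.7, -0.2, 5, 0, 0, 0, 0.75],
    [2, -0.7, 8.7, 0, 0, 0, 0.75],
    [3, -1, 8.4, 0, 0, 0, 0.75],
    [3.7, -1.3, 8.1, 0, 0, 0, 0.75],
    [4.4, -1.6, 7.7, 0, 0, 0, 0.75],
    [5, -1.8, 7.1, 0, 0, 0, 0.75],
    [0, 0, 0, 0, 0, 0, 0.75],
    [0, 0, 0, 0, 0, 0, 0.75]
  ]
}}

```text
clock: 6.25
tool_pos: [0.4777, -0.1852, 0.1076]
eef_rot: [0.173, 0.985, -0.0, 0.001]
contact_force: [-1.6, 0.1, 5.2]
opening: 0.344
finger_force: 8.0
```

The lever is pushing up at 5 N, past the over-centre point. Release, rise, and go to the viewing pose.

Request:
{"name": "step_arm", "arguments": {
  "series": [
    [5, -1.8, 6, 0, 0, 0, 0.75],
    [0, 0, 0, 0, 0, 0, 0.3],
    [0, 0, 0, 0, 0, 0, 0.1],
    [0, 0, 0, 0, 0, 0, 0],
    [0, 0, 0, 0, 0, 0, 0],
    [0, 0, 0, 0, 0, 0, 0],
    [0, 0, 35, 0, 0, 0, 0],
    [0, 0, 45, 0, 0, 0, 0],
    [-15, -20, 45, 0, 0, 0, 0],
    [-40, -40, 20, 0, 0, 0, 0],
    [-15, -25, 0, 0, 0, 0, 0],
    [0, 0, 0, 0, 0, 0, 0],
    [0, 0, 0, 0, 0, 0, 0]
  ]
}}

```text
clock: 7.55
tool_pos: [0.4186, -0.2644, 0.2529]
eef_rot: [0.173, 0.985, 0.0, 0.0]
contact_force: [0.8, 0.6, 0.3]
opening: 0.999
finger_force: 0.0
```

```bash
python3 - <<'E'
from h import *
s=r.get_state();print(s["clock"],s["tool_pos"],s["eef_rot"])
im,P=cloud("wrist");np.savez("w4.npz",im=im,P=P,T=r.get_calibration("wrist")["pose"]);cv2.imwrite("pics/w4.png",im)
E
```

```text
7.55 [ 0.41857817 -0.26435766  0.25293503] [1.73246376e-01 9.84878494e-01 2.10642511e-04 1.37386960e-05]
```

View pics/w4.png

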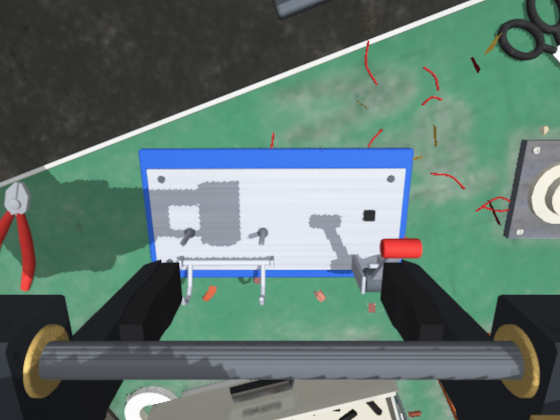

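Lever open (grip at 400,248), rings swung back, posts free at (189,233) and (263,233). Measuring the post tips and bases.

```bash
python3 - <<'E'
from h import *
np.set_printoptions(precision=4,suppress=True)
z=np.load("w4.npz");im,P,T=z["im"],z["P"],z["T"];K=np.array(r.get_calibration("wrist")["intrinsics"])
i=im.astype(int)
m=box((i[...,0]>120)&(i[...,2]<110)&(i[...,0]>i[...,1]+40),120,430,130,290)
c=max(cv2.findContours(m.astype(np.uint8),0,1)[0],key=cv2.contourArea)[:,0]
print(cv2.minAreaRect(onplane(T,K,c,.01)[:,:2].astype(np.float32)))
for u0,u1 in((178,202),(252,275)):
    for lo,hi in((.024,.034),(.034,.044),(.044,.060)):
        k=box((P[...,2]>lo)&(P[...,2]<hi),u0,u1,222,250)
        v,u=np.nonzero(k);print(lo,k.sum(),P[k].mean(0) if k.sum() else 0,"px",u.mean(),v.mean())
    k=box(P[...,2]>.024,u0,u1,222,250);v,u=np.nonzero(k);print("all u",u.min(),u.max(),"v",v.min(),v.max(),"zmax",P[k][:,2].max())
cv2.imwrite("pics/w4c.png",cv2.resize(im[215:275,165:285],None,fx=6,fy=6,interpolation=0))
E
```

```text
((0.45449256896972656, -0.28067249059677124), (0.2888140082359314, 0.12805813550949097), 70.83058166503906)
0.024 24 [ 0.4458 -0.3798  0.0292] px 187.16666666666666 234.70833333333334
0.034 22 [ 0.4456 -0.3796  0.0388] px 185.04545454545453 237.86363636363637
0.044 43 [ 0.446  -0.3802  0.0501] px 181.93023255813952 242.58139534883722
all u 179 190 v 232 246 zmax 0.05618500376714086
0.024 18 [ 0.4718 -0.3054  0.029 ] px 261.05555555555554 233.88888888888889
0.034 19 [ 0.4723 -0.3051  0.0389] px 261.05263157894734 237.57894736842104
0.044 38 [ 0.4728 -0.3055  0.0503] px 260.2894736842105 242.39473684210526
all u 258 264 v 232 246 zmax 0.05622750699098705
```

View pics/w4c.png

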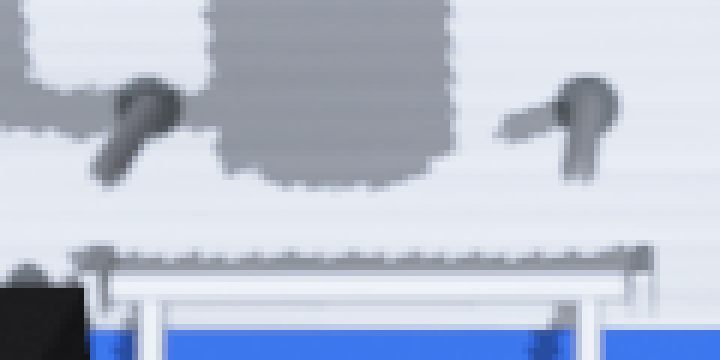

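Posts are at (0.446,-0.380) and (0.472,-0.305) on their near faces, 79 mm apart and 56 mm tall, as given. That puts the seat at about (0.461,-0.344), yaw -19.6°. Plate: block (0.4643,0.2522), yaw 42.6°. Go there, turning +1.09 rad.

Request:
{"name": "step_arm", "arguments": {
  "series": [
    [3.5, 39.5, 0, 0, 0, 0.084, 0],
    [3.5, 39.5, 0, 0, 0, 0.084, 0],
    [3.5, 39.5, 0, 0, 0, 0.084, 0],
    [3.5, 39.5, 0, 0, 0, 0.084, 0],
    [3.5, 39.5, 0, 0, 0, 0.084, 0],
    [3.5, 39.5, 0, 0, 0, 0.084, 0],
    [3.5, 39.5, 0, 0, 0, 0.084, 0],
    [3.5, 39.5, 0, 0, 0, 0.084, 0],
    [3.5, 39.5, 0, 0, 0, 0.084, 0],
    [3.5, 39.5, 0, 0, 0, 0.084, 0],
    [3.5, 39.5, 0, 0, 0, 0.084, 0],
    [3.5, 39.5, 0, 0, 0, 0.084, 0],
    [3.5, 39.5, 0, 0, 0, 0.084, 0],
    [0, 0, -45, 0, 0, 0, 0],
    [0, 0, -45, 0, 0, 0, 0],
    [0, 0, -45, 0, 0, 0, 0],
    [0, 0, -45, 0, 0, 0, 0.2],
    [0, 0, 0, 0, 0, 0, 0.2],
    [0, 0, 0, 0, 0, 0, 0.2]
  ]
}}

```text
clock: 9.5
tool_pos: [0.4633, 0.2507, 0.073]
eef_rot: [-0.365, 0.931, 0.0, -0.001]
contact_force: [0.1, -0.3, 1.8]
opening: 0.802
finger_force: 0.0
```

```bash
cat > pl.py <<'E'
from h import *
np.set_printoptions(precision=4,suppress=True)
s=r.get_state();print(s["clock"],s["tool_pos"],s["eef_rot"],s["opening"],s["q"])
q=s["eef_rot"];print("toolY deg",2*np.degrees(np.arctan2(q[1],q[0]))-90)
im,P=cloud("wrist");np.savez("pl.npz",im=im,P=P,T=r.get_calibration("wrist")["pose"])
E
python3 - <<'E'
from pl import *
i=im.astype(int)
d=np.hypot(P[...,0]-s["tool_pos"][0],P[...,1]-s["tool_pos"][1])
k=(i.max(2)<90)&(P[...,2]>.027)&(P[...,2]<.033)&(d<.03)
print(k.sum(),cv2.minAreaRect(P[k][:,:2].astype(np.float32)),np.median(P[k],0))
E
```

```text
9.5 [0.4633 0.2507 0.073 ] [-0.3652  0.9309  0.0003 -0.0008] 0.8017142368489353 [-0.3665  0.85   -0.3614  1.9773  0.6765  0.4367  1.078 ]
toolY deg 132.8390488126169
2036 ((0.46584922075271606, 0.2494007647037506), (0.0234589371830225, 0.029130255803465843), 42.99378967285156) [0.4654 0.249  0.0294]
```

Request:
{"name": "step_arm", "arguments": {
  "series": [
    [2, -1, -20, 0, 0, 0, 0.2],
    [0, 0, -20, 0, 0, 0, 0.2],
    [0, 0, -15, 0, 0, 0, 0.2],
    [0, 0, -8, 0, 0, 0, 0.2],
    [0, 0, 0, 0, 0, 0, 0.2],
    [0, 0, 0, 0, 0, 0, 0.5],
    [0, 0, 0, 0, 0, 0, 0.75],
    [0, 0, 0, 0, 0, 0, 0.75],
    [0, 0, 0, 0, 0, 0, 0.75],
    [0, 0, 0, 0, 0, 0, 0.75],
    [0, 0, 0, 0, 0, 0, 0.75]
  ],
  "force": 20
}}

```text
clock: 10.65
tool_pos: [0.4664, 0.2483, 0.0101]
eef_rot: [-0.364, 0.931, 0.0, 0.0]
contact_force: [-0.8, 0.2, 2.4]
opening: 0.339
finger_force: 20.0
```

Request:
{"name": "step_arm", "arguments": {
  "series": [
    [0, 0, 10, 0, 0, 0, 0.75],
    [0, 0, 35, 0, 0, 0, 0.75],
    [0, 0, 45, 0, 0, 0, 0.75],
    [0, -10, 45, 0, 0, 0, 0.75],
    [-1.5, -33, 45, 0, 0, -0.073, 0.75],
    [-1.5, -39, 30, 0, 0, -0.073, 0.75],
    [-1.5, -39, 0, 0, 0, -0.073, 0.75],
    [-1.5, -39, 0, 0, 0, -0.073, 0.75],
    [-1.5, -39, 0, 0, 0, -0.073, 0.75],
    [-1.5, -39, 0, 0, 0, -0.073, 0.75],
    [-1.5, -39, 0, 0, 0, -0.073, 0.75],
    [-1.5, -39, 0, 0, 0, -0.073, 0.75],
    [-1.5, -39, 0, 0, 0, -0.073, 0.75],
    [-1.5, -39, 0, 0, 0, -0.073, 0.75],
    [-1.5, -39, 0, 0, 0, -0.073, 0.75],
    [-1.5, -39, 0, 0, 0, -0.073, 0.75],
    [-1.5, -39, 0, 0, 0, -0.073, 0.75],
    [-1.5, -39, 0, 0, 0, -0.073, 0.75],
    [-1.5, -39, 0, 0, 0, -0.07, 0.75]
  ]
}}

```text
clock: 12.55
tool_pos: [0.4432, -0.3386, 0.2158]
eef_rot: [0.174, 0.985, 0.0, -0.0]
contact_force: [0.5, 0.0, -0.8]
opening: 0.339
finger_force: 20.0
```

Request:
{"name": "step_arm", "arguments": {
  "series": [
    [0, 0, -40, 0, 0, 0, 0.75],
    [0, 0, -40, 0, 0, 0, 0.75],
    [0, 0, -15, 0, 0, 0, 0.75],
    [0, 0, 0, 0, 0, 0, 0.75],
    [0, 0, 0, 0, 0, 0, 0.75],
    [0, 0, 0, 0, 0, 0, 0.75]
  ]
}}

```text
clock: 13.15
tool_pos: [0.4448, -0.3377, 0.1218]
eef_rot: [0.173, 0.985, -0.0, 0.001]
contact_force: [0.4, -0.3, -1.4]
opening: 0.342
finger_force: 20.0
```

```bash
python3 - <<'E'
from pl import *
cv2.imwrite("pics/w5.png",im)
E
```

```text
13.15 [ 0.4448 -0.3377  0.1218] [ 0.1725  0.985  -0.0004  0.0012] 0.3421017771712388 [ 0.7279  0.7788 -0.2723  1.8686  0.3748  0.5417  1.4311]
toolY deg 70.13201398500007
```

View pics/w5.png

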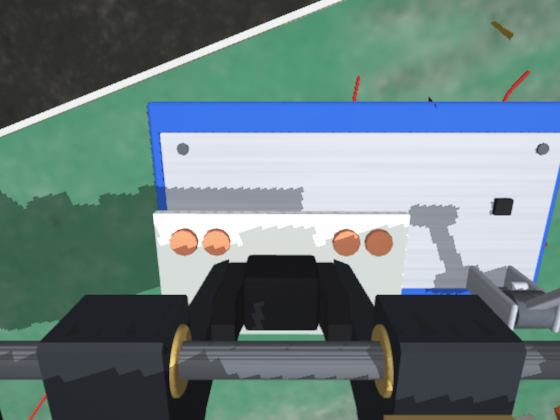

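The held plate is visible: near edge from (155,212) to (410,212), block at (282,285). I'll measure the plate's pose in the hand from that edge.

```bash
python3 - <<'E'
from h import *
np.set_printoptions(precision=4,suppress=True)
z=np.load("pl.npz");im,P,T=z["im"],z["P"],z["T"];K=np.array(r.get_calibration("wrist")["intrinsics"])
m=box((P[...,2]>.108)&(P[...,2]<.125),120,450,195,290)&(im.min(2)>60)
print(m.sum(),"z",np.percentile(P[m][:,2],[5,50,95]))
A=P[m]; 
G=np.c_[A[:,:2],np.ones(len(A))];co=np.linalg.lstsq(G,A[:,2],rcond=None)[0];print("tilt",co[:2])
a=np.radians(70.13);y=np.array([np.cos(a),np.sin(a)]);x=np.array([np.sin(a),-np.cos(a)])
tcp=np.array([.4448,-.3377])
L=np.c_[(A[:,:2]-tcp)@x,(A[:,:2]-tcp)@y]*1000
# front edge by v per column
cols=range(170,400,5); e=[]
for u in cols:
    v=np.nonzero(m[:,u])[0]
    if len(v): e.append(P[v[0],u][:2])
e=(np.array(e)-tcp);ex=e@x*1000;ey=e@y*1000
print("front edge x at y=0, slope",np.polyfit(ey,ex,1)[::-1])
print("y min/max pct",np.percentile(L[:,1],[0,.5,99.5,100]))
rows=range(216,235,3)
for v in rows:
    u=np.nonzero(m[v])[0];p=(P[v,[u[0],u[-1]]][:,:2]-tcp);print(v,u[[0,-1]],p@y*1000,p@x*1000)
E
```

```text
14988 z [0.1157 0.1172 0.1213]
tilt [ 0.0123 -0.004 ]
front edge x at y=0, slope [-29.5227   0.0036]
y min/max pct [-54.7327 -54.1246  55.018   55.8393]
216 [153 409] [-54.2143  55.4344] [-28.7631 -28.8991]
219 [153 408] [-53.9553  55.3584] [-27.783  -27.3421]
222 [154 408] [-54.0019  55.3552] [-26.1019 -26.1151]
225 [154 408] [-54.2684  55.6672] [-24.6055 -24.575 ]
228 [154 407] [-54.3979  55.3764] [-23.2369 -23.1916]
231 [154 407] [-54.5308  55.1249] [-21.8589 -22.215 ]
234 [155 407] [-54.0564  55.4612] [-20.66   -20.6208]
```

Plate centre must shift by about (-1.7,-0.5) mm with a +0.005 rad turn. Correct that and go to just above the tips.

Request:
{"name": "step_arm", "arguments": {
  "series": [
    [-1.7, -0.5, -15, 0, 0, 0.005, 0.75],
    [0, 0, -15, 0, 0, 0, 0.75],
    [0, 0, -14, 0, 0, 0, 0.75],
    [0, 0, 0, 0, 0, 0, 0.75],
    [0, 0, 0, 0, 0, 0, 0.75],
    [0, 0, 0, 0, 0, 0, 0.75],
    [0, 0, 0, 0, 0, 0, 0.75]
  ]
}}

```text
clock: 13.9
tool_pos: [0.4428, -0.338, 0.077]
eef_rot: [0.17, 0.985, -0.0, 0.001]
contact_force: [-0.6, 0.1, -0.6]
opening: 0.338
finger_force: 20.0
```

```bash
python3 - <<'E'
from pl import *
print(s["contact_force"],s["moment"])
i,Q=cloud("side");u=(350,150)
T=np.linalg.inv(np.array(r.get_calibration("side")["pose"]));K=np.array(r.get_calibration("side")["intrinsics"])
p=T@np.array([.46,-.34,.05,1]);u=int(K[0,2]-K[0,0]*p[0]/p[2]);v=int(K[1,2]+K[1,1]*p[1]/p[2]);print(u,v)
cv2.imwrite("pics/s2.png",cv2.resize(i[max(v-50,0):v+50,max(u-60,0):u+60],None,fx=6,fy=6,interpolation=2))
E
```

```text
13.9 [ 0.4428 -0.338   0.077 ] [ 0.1701  0.9854 -0.0002  0.0006] 0.3384706079205096 [ 0.7052  0.8498 -0.2306  1.8922  0.4106  0.4443  1.4061]
toolY deg 70.41308542613876
[-0.5907  0.1315 -0.6403] [0.0158 0.0001 0.0743]
327 181
```

View pics/s2.png

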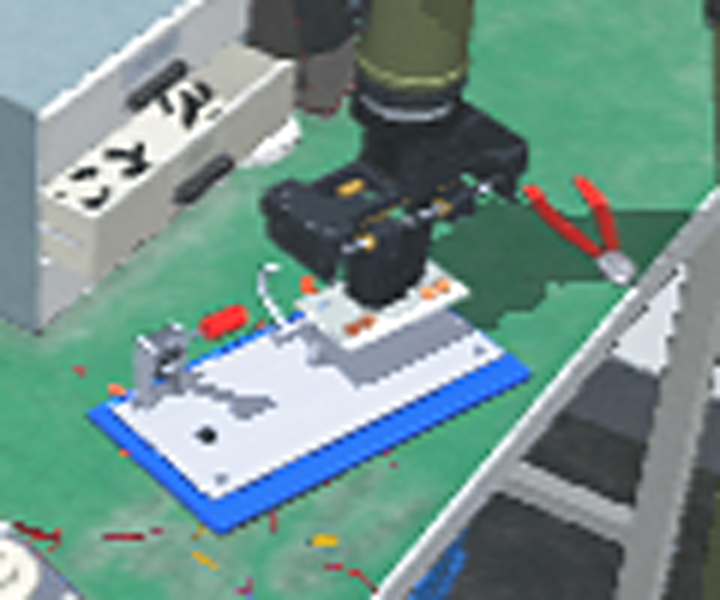

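The side view shows the plate level above the posts, the rings back, and the lever open. Insert slowly, watching the force.

Request:
{"name": "step_arm", "arguments": {
  "series": [
    [0.3, -0.2, -5, 0, 0, 0, 0.75],
    [0, 0, -3, 0, 0, 0, 0.75],
    [0, 0, -2, 0, 0, 0, 0.75],
    [0, 0, -2, 0, 0, 0, 0.75],
    [0, 0, -2, 0, 0, 0, 0.75],
    [0, 0, 0, 0, 0, 0, 0.75],
    [0, 0, 0, 0, 0, 0, 0.75]
  ]
}}

```text
clock: 14.7
tool_pos: [0.4426, -0.338, 0.0622]
eef_rot: [0.17, 0.985, 0.0, -0.0]
contact_force: [-0.2, -0.8, -0.4]
opening: 0.342
finger_force: 20.0
```

Request:
{"name": "step_arm", "arguments": {
  "series": [
    [0.2, 0, -2, 0, 0, 0, 0.75],
    [0, 0, -2, 0, 0, 0, 0.75],
    [0, 0, -2, 0, 0, 0, 0.75],
    [0, 0, 0, 0, 0, 0, 0.75],
    [0, 0, 0, 0, 0, 0, 0.75]
  ]
}}

```text
clock: 15.2
tool_pos: [0.4428, -0.3379, 0.0562]
eef_rot: [0.17, 0.985, 0.0, -0.0]
contact_force: [-0.4, 0.7, -1.0]
opening: 0.34
finger_force: 20.0
```

Request:
{"name": "step_arm", "arguments": {
  "series": [
    [0, 0, -2, 0, 0, 0, 0.75],
    [0, 0, -2, 0, 0, 0, 0.75],
    [0, 0, -2, 0, 0, 0, 0.75],
    [0, 0, -2, 0, 0, 0, 0.75],
    [0, 0, 0, 0, 0, 0, 0.75]
  ]
}}

```text
clock: 15.7
tool_pos: [0.4426, -0.3379, 0.0479]
eef_rot: [0.17, 0.985, 0.0, -0.0]
contact_force: [-0.4, 0.1, -0.8]
opening: 0.34
finger_force: 20.0
```

Request:
{"name": "step_arm", "arguments": {
  "series": [
    [0, 0, -3, 0, 0, 0, 0.75],
    [0, 0, -3, 0, 0, 0, 0.75],
    [0, 0, -3, 0, 0, 0, 0.75],
    [0, 0, -3, 0, 0, 0, 0.75],
    [0, 0, -3, 0, 0, 0, 0.75],
    [0, 0, -2, 0, 0, 0, 0.75],
    [0, 0, 0, 0, 0, 0, 0.75],
    [0, 0, 0, 0, 0, 0, 0.75]
  ]
}}

```text
clock: 16.5
tool_pos: [0.4428, -0.338, 0.0313]
eef_rot: [0.17, 0.985, 0.0, 0.0]
contact_force: [-0.4, 0.4, -1.2]
opening: 0.337
finger_force: 20.0
```

Request:
{"name": "step_arm", "arguments": {
  "series": [
    [0, 0, -1, 0, 0, 0, 0.75],
    [0, 0, -1, 0, 0, 0, 0.75],
    [0, 0, -0.7, 0, 0, 0, 0.75],
    [0, 0, 0, 0, 0, 0, 0.75],
    [0, 0, 0, 0, 0, 0, 0.75]
  ]
}}

```text
clock: 17.0
tool_pos: [0.4428, -0.338, 0.0286]
eef_rot: [0.17, 0.985, 0.0, 0.0]
contact_force: [-0.4, -0.3, -1.4]
opening: 0.34
finger_force: 20.0
```

Request:
{"name": "step_arm", "arguments": {
  "series": [
    [0, 0, -0.5, 0, 0, 0, 0.75],
    [0, 0, -0.3, 0, 0, 0, 0.75],
    [0, 0, 0, 0, 0, 0, 0.75],
    [0, 0, 0, 0, 0, 0, 0.75]
  ]
}}

```text
clock: 17.4
tool_pos: [0.4428, -0.338, 0.0279]
eef_rot: [0.17, 0.985, -0.0, 0.0]
contact_force: [-0.1, -0.8, 0.8]
opening: 0.34
finger_force: 20.0
```

Contact at about 2 N, at the expected height. Release and rise.

Request:
{"name": "step_arm", "arguments": {
  "series": [
    [0, 0, 0, 0, 0, 0, 0.6],
    [0, 0, 0, 0, 0, 0, 0.5],
    [0, 0, 0, 0, 0, 0, 0.45],
    [0, 0, 0, 0, 0, 0, 0.45],
    [0, 0, 5, 0, 0, 0, 0.45],
    [0, 0, 15, 0, 0, 0, 0.45],
    [0, 0, 35, 0, 0, 0, 0.45],
    [0, 0, 45, 0, 0, 0, 0.45],
    [0, 0, 45, 0, 0, 0, 0.45],
    [-15, 24, 40, 0, 0, 0, 0.3],
    [-15, 24, 30, 0, 0, 0, 0],
    [0, 25, 0, 0, 0, 0, 0],
    [0, 0, 0, 0, 0, 0, 0],
    [0, 0, 0, 0, 0, 0, 0]
  ]
}}

```text
clock: 18.8
tool_pos: [0.4128, -0.2651, 0.2431]
eef_rot: [0.17, 0.986, -0.0, 0.0]
contact_force: [-0.9, -0.8, 0.4]
opening: 0.981
finger_force: 0.0
```

```bash
python3 - <<'E'
from pl import *
i=im.astype(int)
C=np.array([.4606,-.3440]);yaw=np.radians(-19.75)
M=np.array([[np.cos(yaw),np.sin(yaw)],[-np.sin(yaw),np.cos(yaw)]])
Q=(P[...,:2]-C)@M.T*1000
# plate top should be z .023
m=(abs(Q[...,0]+18)<25)&(abs(Q[...,1])<50)&(P[...,2]>.019)&(P[...,2]<.035)
A=P[m];z=A[:,2];print("plate z pct",np.percentile(z,[5,25,50,75]),m.sum())
w=m&(z.max()>0)&(P[...,2]<.027);A=P[w];co=np.linalg.lstsq(np.c_[Q[w],np.ones(w.sum())],A[:,2]*1000,rcond=None)[0];print("tilt mm/mm",co)
for sx in(-40,40):
    k=(abs(Q[...,0])<9)&(abs(Q[...,1]-sx)<9)&(P[...,2]>.028)&(P[...,2]<.06);print("post",k.sum(),np.mean(Q[k],0),P[k][:,2].max())
d=(i[...,2]>140)&(i[...,1]<90)&(i[...,0]<90)&(P[...,2]>.09)&(P[...,2]<.16);A=P[d]
A=A[np.hypot(A[:,0]-.485,A[:,1]+.19)<.06];print("grip",len(A),np.median(A,0),A[:,2].max(),cv2.minAreaRect(A[:,:2].astype(np.float32)))
print(((A[:,:2]-C)@M.T*1000).min(0),((A[:,:2]-C)@M.T*1000).max(0))
E
```

```text
18.8 [ 0.4128 -0.2651  0.2431] [ 0.1696  0.9855 -0.0003  0.0001] 0.9813198224325708 [ 0.7155  0.5247 -0.3674  1.9511  0.2792  0.7142  1.4106]
toolY deg 70.4690819483867
plate z pct [0.0222 0.023  0.0235 0.0243] 3435
tilt mm/mm [-0.0146  0.0001 23.238 ]
post 85 [ -1.6606 -38.8777] 0.056166189695702085
post 72 [-1.8813 40.3041] 0.056171090140397784
grip 517 [ 0.4824 -0.1847  0.1325] 0.13614319765887928 ((0.48500362038612366, -0.1881924569606781), (0.02910695970058441, 0.014413830824196339), 67.10516357421875)
[-36.2165 140.4218] [-21.8364 169.7372]
```

The plate lies flat (top at 23.2 mm) with both posts through it, and the lever is open with its axis at about (0.4855,-0.188,0.128). Move the shut fingers above it.

Request:
{"name": "step_arm", "arguments": {
  "series": [
    [24, 25, 0, 0, 0, 0, 1],
    [24, 26, 0, 0, 0, 0, 1],
    [24, 25, 0, 0, 0, 0, 1],
    [0, 0, -25, 0, 0, 0, 1],
    [0, 0, -25, 0, 0, 0, 1],
    [0, 0, -23, 0, 0, 0, 1],
    [0, 0, 0, 0, 0, 0, 1],
    [0, 0, 0, 0, 0, 0, 1],
    [0, 0, 0, 0, 0, 0, 1],
    [0, 0, 0, 0, 0, 0, 1]
  ],
  "force": 5
}}

```text
clock: 19.85
tool_pos: [0.4855, -0.1895, 0.1708]
eef_rot: [0.17, 0.985, -0.0, 0.001]
contact_force: [-0.4, 0.1, -0.4]
opening: 0.118
finger_force: 0.0
```

Request:
{"name": "step_arm", "arguments": {
  "series": [
    [0, 1, -15, 0, 0, 0, 1],
    [0, 0, -12, 0, 0, 0, 1],
    [0, 0, -4, 0, 0, 0, 1],
    [0, 0, -3, 0, 0, 0, 1],
    [-2.8, 1, -3.3, 0, 0, 0, 1],
    [-2.9, 1.1, -3.3, 0, 0, 0, 1],
    [-2.6, 0.9, -3.6, 0, 0, 0, 1],
    [-2.5, 0.9, -3.6, 0, 0, 0, 1],
    [0, 0, 0, 0, 0, 0, 1],
    [0, 0, 0, 0, 0, 0, 1]
  ]
}}

```text
clock: 20.85
tool_pos: [0.4738, -0.184, 0.1223]
eef_rot: [0.17, 0.985, -0.0, -0.0]
contact_force: [-0.1, 0.8, 6.1]
opening: 0.002
finger_force: 2.7
```

Request:
{"name": "step_arm", "arguments": {
  "series": [
    [-2.2, 0.8, -3.8, 0, 0, 0, 1],
    [-2.2, 0.8, -3.9, 0, 0, 0, 1],
    [-1.8, 0.6, -4, 0, 0, 0, 1],
    [-1.9, 0.7, -4.1, 0, 0, 0, 1],
    [-1.4, 0.5, -4.2, 0, 0, 0, 1],
    [-1.5, 0.5, -4.2, 0, 0, 0, 1],
    [-1, 0.3, -4.3, 0, 0, 0, 1],
    [-1.1, 0.4, -4.4, 0, 0, 0, 1],
    [0, 0, 0, 0, 0, 0, 1],
    [0, 0, 0, 0, 0, 0, 1]
  ]
}}

```text
clock: 21.85
tool_pos: [0.4596, -0.1792, 0.089]
eef_rot: [0.17, 0.985, -0.0, -0.001]
contact_force: [-2.6, 1.6, 3.8]
opening: 0.008
finger_force: 2.3
```

Request:
{"name": "step_arm", "arguments": {
  "series": [
    [-0.6, 0.2, -4.4, 0, 0, 0, 1],
    [-0.6, 0.2, -4.5, 0, 0, 0, 1],
    [0, 0, -2, 0, 0, 0, 1],
    [0, 0, -2, 0, 0, 0, 1],
    [0, 0, -1, 0, 0, 0, 1],
    [0, 0, 0, 0, 0, 0, 1],
    [0, 0, 0, 0, 0, 0, 1]
  ]
}}

```text
clock: 22.55
tool_pos: [0.4602, -0.1792, 0.0752]
eef_rot: [0.17, 0.985, 0.0, 0.0]
contact_force: [-0.0, 0.5, -0.2]
opening: 0.007
finger_force: 0.0
```

The lever snapped away below the tips. Touch down to confirm it is home.

Request:
{"name": "step_arm", "arguments": {
  "series": [
    [0, 0, -1.5, 0, 0, 0, 1],
    [0, 0, -1, 0, 0, 0, 1],
    [0, 0, -0.5, 0, 0, 0, 1],
    [0, 0, 0, 0, 0, 0, 1],
    [0, 0, 0, 0, 0, 0, 1]
  ]
}}

```text
clock: 23.05
tool_pos: [0.4597, -0.1791, 0.0722]
eef_rot: [0.17, 0.985, 0.0, -0.0]
contact_force: [-0.2, -0.6, -0.3]
opening: 0.005
finger_force: 0.0
```

Request:
{"name": "step_arm", "arguments": {
  "series": [
    [0, 0, -0.6, 0, 0, 0, 1],
    [0, 0, -0.6, 0, 0, 0, 1],
    [0, 0, 0, 0, 0, 0, 1],
    [0, 0, 0, 0, 0, 0, 1]
  ]
}}

```text
clock: 23.45
tool_pos: [0.4597, -0.1791, 0.071]
eef_rot: [0.17, 0.985, 0.0, -0.0]
contact_force: [-0.4, 0.4, 0.3]
opening: 0.008
finger_force: 0.0
```

Request:
{"name": "step_arm", "arguments": {
  "series": [
    [0, 0, -0.5, 0, 0, 0, 1],
    [0, 0, -0.4, 0, 0, 0, 1],
    [0, 0, 0, 0, 0, 0, 1],
    [0, 0, 0, 0, 0, 0, 1]
  ]
}}

```text
clock: 23.85
tool_pos: [0.4597, -0.1791, 0.0701]
eef_rot: [0.17, 0.985, 0.0, -0.0]
contact_force: [-0.4, -0.1, -0.5]
opening: 0.006
finger_force: 0.0
```

Request:
{"name": "step_arm", "arguments": {
  "series": [
    [0, 0, -0.5, 0, 0, 0, 1],
    [0, 0, -0.4, 0, 0, 0, 1],
    [0, 0, 0, 0, 0, 0, 1],
    [0, 0, 0, 0, 0, 0, 1]
  ]
}}

```text
clock: 24.25
tool_pos: [0.4598, -0.1791, 0.0693]
eef_rot: [0.17, 0.985, 0.0, 0.0]
contact_force: [0.2, -0.4, 0.9]
opening: 0.006
finger_force: 0.6
```

Request:
{"name": "step_arm", "arguments": {
  "series": [
    [0, 0, -0.4, 0, 0, 0, 1],
    [0, 0, 0, 0, 0, 0, 1],
    [0, 0, 0, 0, 0, 0, 1]
  ]
}}

```text
clock: 24.55
tool_pos: [0.4597, -0.1791, 0.0689]
eef_rot: [0.17, 0.985, 0.0, 0.0]
contact_force: [-0.4, 0.6, 2.3]
opening: 0.002
finger_force: 1.2
```

Stiff contact at the home height. Back off, check everything, and compare the bystanders.

Request:
{"name": "step_arm", "arguments": {
  "series": [
    [0, 0, 10, 0, 0, 0, 1],
    [0, 0, 40, 0, 0, 0, 1],
    [0, 0, 45, 0, 0, 0, 1],
    [-15, -25, 45, 0, 0, 0, 1],
    [-30, -50, 40, 0, 0, 0, 0.5],
    [0, 0, 0, 0, 0, 0, 0],
    [0, 0, 0, 0, 0, 0, 0],
    [0, 0, 0, 0, 0, 0, 0],
    [0, 0, 0, 0, 0, 0, 0]
  ]
}}

```text
clock: 25.45
tool_pos: [0.4247, -0.2361, 0.2333]
eef_rot: [0.169, 0.986, 0.001, -0.001]
contact_force: [-0.8, 0.7, 0.9]
opening: 0.435
finger_force: 0.0
```

```bash
python3 - <<'E'
from pl import *
C=np.array([.4606,-.3440]);yaw=np.radians(-19.75)
M=np.array([[np.cos(yaw),np.sin(yaw)],[-np.sin(yaw),np.cos(yaw)]])
Q=(P[...,:2]-C)@M.T*1000
w=(abs(Q[...,0]+18)<25)&(abs(Q[...,1])<50)&(P[...,2]>.019)&(P[...,2]<.027)
print("plate",w.sum(),np.median(P[w][:,2]),np.linalg.lstsq(np.c_[Q[w],np.ones(w.sum())],P[w][:,2]*1000,rcond=None)[0])
i=im.astype(int);d=(i[...,2]>140)&(i[...,1]<90)&(i[...,0]<90)&(P[...,2]>.04)&(np.hypot(P[...,0]-.46,P[...,1]+.18)<.05);A=P[d]
print("grip",len(A),np.median(A,0),A[:,2].max())
for sx in(-40,40):
    k=(abs(Q[...,0])<9)&(abs(Q[...,1]-sx)<12)&(P[...,2]>.05)&(P[...,2]<.09);print("ring/post",k.sum(),P[k][:,2].max() if k.any() else 0)
t,_=cloud("top");df=np.abs(t.astype(int)-np.load("top0.npz")["im"]).max(2)>60
n,l,st,_=cv2.connectedComponentsWithStats(df.astype(np.uint8));print([x for x in st[1:].tolist() if x[4]>12 and x[1]<280])
E
```

```text
25.45 [ 0.4247 -0.2361  0.2333] [ 0.1687  0.9857  0.0006 -0.0008] 0.43505729288633693 [ 0.6598  0.5366 -0.3801  1.9732  0.3017  0.688   1.3247]
toolY deg 70.58049841395967
plate 3141 0.02342734199565183 [-0.0158 -0.     23.2365]
grip 528 [ 0.4591 -0.179   0.0682] 0.07090740346140922
ring/post 99 0.06890680042661806
ring/post 47 0.0644782391709996
[[326, 211, 121, 65, 3912], [190, 213, 36, 34, 585], [410, 236, 13, 20, 90], [426, 238, 11, 7, 26], [423, 243, 12, 14, 30]]
```

```bash
python3 -c "
from plant import r
print(r.finish_job())"
```

```text
the job is handed in; nothing more can be done
None
```

The job is handed in: the lever was opened, the plate lowered flat onto both posts and released, and the lever pressed gently back to its starting home height with the rings over the post tips; arm time about 25.5 s of 72 s, and the readings taken between moves stayed near 6 N or less.

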